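# Unfold the crank of a stone clamp and clamp the rough stone

### The arm

A 6-joint arm with a two-finger parallel gripper is mounted at the origin on the work surface. World frame = base frame: x ahead of the robot, y to its left, z up, the work surface at z = 0. Lengths are in m, angles in rad, forces in N, time in s.
With the tool pointing down it reaches from about 0.35 to 0.975 m from the base axis. Payload 4.9 kg.
Tool frame: the origin (TCP) lies between the finger pads; the fingertips stand 8 mm ahead of it and the grasp point (between the pads) lies 11 mm behind it; x points along the fingers, y is the direction in which the jaws open and shut, and the axes are right-handed (so a half turn about x gives the same grasp; the last joint's range is limited). The gripper opens to 85 mm and grips with 20 to 120 N. Pads are 22 mm wide; open, the fingers measure 114 mm over their backs; the gripper's body (76 mm by 85 mm) begins 54 mm behind the grasp point. The pads swing forward as they close: fully open they stand 13 mm farther back than shut.
Start: joints at [1.114, 0.053, 1.613, -0, 1.476, -0.119], TCP at [0.207, 0.59, 0.208] pointing down, gripper open.
Joint ranges: [-3.01, 3.01], [-1.01, 2.22], [0.06, 2.58], [-1.02, 4.17], [0.09, 2.62], [-3.14, 3.14]. Speed limits (rad/s): [2.57, 2.57, 3.14, 3.14, 3.14, 3.14].

### API

Orientations are given as a 3x3 rotation matrix whose columns are the frame's x, y, z axes.
In Python, from workcell import sense, optics, env gives the robot as it stands. The module is installed in compiled form; this text tells all that it offers.
- The arm moves only by the tool send_rows, never from a script. Its argument "rows" is a list of rows, each a list of 3 entries, a list of its own where there are three numbers: the shift along the tool's x, y, z in m, then the turn, a rotation vector about the tool's x, y, z in rad, then the opening in per cent of the stroke, from 0 (shut) to 100 (fully open). A call has 1 to 8 rows; each row is the pose to reach, as a shift and turn from the pose commanded when the call began, along the tool's axes at that moment; what a row does not reach only later rows make up. A row lasts 1/12 s, in which the tool goes at most 41.7 mm and 7.16 degrees, less where a joint would pass 70% of its speed; a pose out of reach is approached as far as the arm can. A call with a gripper value outside its range is refused whole. The fingers move at their own pace and stop on an object; "squeeze" is the grip in N (left out, the last holds). Time passes only in rows, so rows that repeat a pose let the fingers close. It gives the time, the measured TCP pose, the force and the opening at its end, in the units of the state.
- sense(): the state, without advancing time (a new reading comes with each control period).
- optics.read_camera(name): name is "side" or "top"; returns a dict with "pixels" (384x512x3 uint8, blue, green, red), "K" (3x3 intrinsics, pixels), "pose" (4x4, takes a point from camera to world coordinates). Camera axes: x right, y down, z forward; pixel columns grow to the right and rows downward; lengths in m; the calibration is good to about 2 mm. A picture is of the moment at which its call begins. There is no depth.
- env.sign_off(): hands the job in, once; it reports no verdict.
The state is a dict: "t": time; "joints": joint angles; "joint_velocities": joint speeds; "joint_torque": joint torques, N m; "tool_pos": TCP position; "orientation": TCP orientation; "ft_force": force on the tool from outside, world axes, zero at the start; "ft_torque": the same for the moment, N m; "gripper_width": finger opening in m.
Only numpy, scipy, OpenCV 4.12 (cv2) and the standard library are available. Lean on these libraries where they do the work, as an engineer would, in place of code of your own. Each camera call takes 0.05 s, during which the arm holds its last target.

### The job

The rough stone lies loose in the clamp and the clamp's crank handle is folded away. Unfold the handle with the red knob all the way until it stands up firmly in its working position, then crank it clockwise (seen from above), keeping it unfolded, until the stone is gripped firmly between both jaws; the stone is brittle, so stop as soon as the crank turns clearly heavier than when running free. Let go of the handle, leave it standing up, and leave the other things on the bench where they are.

Things in the scene. Friction and masses are not known exactly. Their poses are not given: they have to be found in the camera images.
- crank_axis (a point): Point on the vertical turning axis of the crank, on top of its steel hub (hub 30 mm across), 96 mm above the bench. The hub sits on a grey gearbox (110 x 110 mm, top 70 mm above the bench) at one end of a blue clamp bed (150 x 400 mm).
- crank (a joint): Crank angle in rad, growing clockwise seen from above; closes the jaw by 8 mm per rad. Starts from -0.8 to 0.8; the stone is met roughly 3 to 7 rad on, before any stop. Friction (0.4 N m) keeps it where left: running free takes 5 N at the knob, along its circle (near zero once held still). With the stone on both jaws this rises, moving or still, by 1 N per 10 N on the stone: 5 to 8 N per rad.
- handle_hinge (a point): Centre of the level hinge pin of the folding handle, at the outer end of the steel crank arm: 80 mm from the crank axis, 112 mm above the bench. The arm is 14 mm wide, its top 96 mm above the bench; the clevis at the hinge is 26 mm wide and reaches 6 mm above the pin.
- handle (a joint): Fold angle in rad: 0 = folded back along the arm towards the hub, 1.57 = straight up at its stop, the working position. An over-centre spring (and the weight) resists at first, up to 0.23 N m, some 5 N at the knob; let go there, it falls shut. Past about 1.15 it snaps up by itself and is held at the stop; some 3 N at the knob towards the hub folds it again.
- handle_grip (a point): Centre of the handle's red ball knob (26 mm diameter), 48 mm from the hinge pin. A black neck, 14 mm thick, joins it to the hinge; both spin freely about the handle's axis. Folded, it is 112 mm above the bench, 16 mm above the arm, 32 mm out from the crank axis; standing, straight above the hinge pin, 160 mm above the bench. It creeps between gripping fingers under steady load.
- pad: Black spring-backed rubber pad (100 mm wide, 8 mm thick, 50 mm high) on the front of the sliding blue jaw. Origin: middle of the pad's back, at the level of the bed; its y axis points at the stone. Behind it are springs (8 N per mm).
- fixed_jaw: Fixed blue jaw at the other end of the bed (130 mm wide, 70 mm high), with a 6 mm rubber facing towards the stone. Origin: at the level of the bed, 6 mm behind the rubber face; its y axis points away from the stone.
- stone: Loose rough lump, dark grey with pale blue patches, irregular, about 64 x 55 mm and 60 mm high, 0.3 to 0.45 kg, at any turn, standing on the bed between the jaws with free play on both sides. Origin: centre of its underside; z is up. Brittle: it is gripped firmly at 12 to 45 N and cracks above 60 N.
- amber: Bystander: small clear orange amber nugget, about 35 mm; origin under its centre.
- cup: Bystander: white plastic cup, 72 mm across, 75 mm high; origin under its centre.
- slab: Bystander: flat blue stone slice, 70 x 50 x 12 mm; origin under its centre.
Things that resemble listed ones, but are neither listed nor needed, are in the scene too. Leave any orange or yellow look-alike of the stone alone.

How it is judged:
By the outcome, as a careful person would: the job done as asked, in the order asked, and still so for the second after the job is handed in, with the robot touching nothing.
It also fails if it takes over 54 s, if anything falls off the work surface, if the arm or the gripper's body presses on something with over 40 N, if the wrist force passes 120 N, or if a joint passes its speed limit or range.

## Working session

There is one attempt and no reset: what is moved stays moved. The work goes in short steps, Python scripts to look and compute and a tool call to move; the robot and the scene stay as the last step left them, time stands still between calls to the robot, and variables do not carry over. Pictures are saved under pics/ and viewed, and the job is handed in when it is done.

Besides the shell and the picture viewer there is one more tool, called as name(argument=value, ...), one argument or row to a line, values as JSON. send_rows: Moves the arm, as the interface text tells. Its arguments: {"type":"object","properties":{"rows":{"type":"array"},"squeeze":{"type":"number"}},"required":["rows"]}

```bash
mkdir -p pics; python3 - <<'E'
from workcell import sense, optics, env
import cv2,numpy as np
np.set_printoptions(precision=4,suppress=True)
for n in("top","side"):
    d=optics.read_camera(n); cv2.imwrite(f"pics/{n}0.png",d["pixels"]); print(n,d["K"],d["pose"])
s=sense()
for k,v in s.items(): print(k,np.round(v,4))
E
```

```text
top [[374.7209   0.     251.1939]
 [  0.     374.7209 186.3718]
 [  0.       0.       1.    ]] [[ 0.0129 -0.988   0.1539  0.4512]
 [-0.9998 -0.0104  0.0168  0.0524]
 [-0.015  -0.1541 -0.9879  0.8357]
 [ 0.      0.      0.      1.    ]]
side [[497.205    0.     255.1001]
 [  0.     497.205  189.1974]
 [  0.       0.       1.    ]] [[ 0.6488 -0.3804  0.6591 -0.1223]
 [-0.7607 -0.2997  0.5758 -0.5713]
 [-0.0215 -0.8749 -0.4838  0.6146]
 [ 0.      0.      0.      1.    ]]
t 0.1
joints [ 1.114   0.0533  1.6141 -0.      1.476  -0.119 ]
joint_velocities [ 0.     -0.0016 -0.0032  0.0006  0.0023 -0.    ]
joint_torque [  0.0002 -39.4902 -37.1362  -0.0001   0.0039   0.    ]
tool_pos [0.2069 0.5891 0.2066]
orientation [[-0.0008  0.3314  0.9435]
 [-0.0017  0.9435 -0.3314]
 [-1.     -0.0019 -0.0002]]
ft_force [0.2031 0.0652 0.0004]
ft_torque [-0.0498 -0.0109 -0.0079]
gripper_width 0.0853
```

View pics/top0.png

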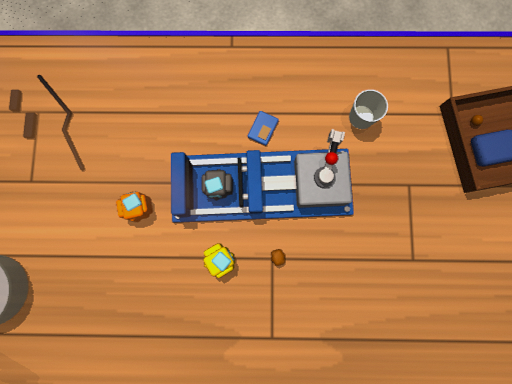

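View pics/side0.png

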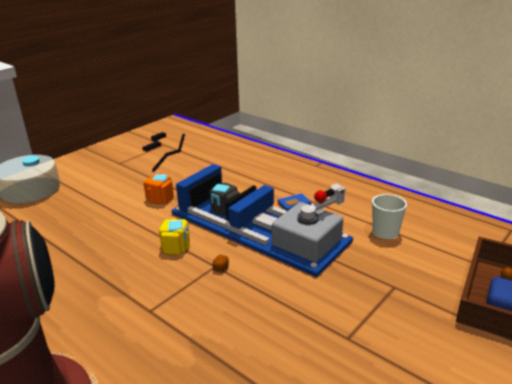

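The top view shows the clamp, with hub ≈(326,175), red knob ≈(332,158) folded over the arm, and clevis ≈(336,136). The stone (grey with a pale blue patch) is at (216,185). Look-alikes are the orange lump (132,205) and the yellow lump (219,261). The amber nugget is at (278,257), the cup at (368,108) and the slab at (263,127). For the red knob, nothing else is red except the robot's own shell (side view, lower left), so the only candidate is (332,158).

```bash
cat > h.py <<'E'
import cv2,numpy as np
from workcell import sense, optics, env
np.set_printoptions(precision=4,suppress=True)
def ray(d,u,v):
    P=d["pose"]; r=P[:3,:3]@np.linalg.inv(d["K"])@np.array([u,v,1.]); return P[:3,3],r/np.linalg.norm(r)
def onz(d,u,v,z):
    o,r=ray(d,u,v); return o+r*(z-o[2])/r[2]
def tri(a,b):
    A=np.zeros((3,3));B=np.zeros(3)
    for o,r in(a,b):
        M=np.eye(3)-np.outer(r,r);A+=M;B+=M@o
    p=np.linalg.solve(A,B); return p,[np.linalg.norm((np.eye(3)-np.outer(r,r))@(p-o)) for o,r in(a,b)]
def proj(d,p):
    P=np.linalg.inv(d["pose"]);q=P[:3,:3]@p+P[:3,3];q=d["K"]@q;return q[:2]/q[2]
def red(img,box=None):
    h=cv2.cvtColor(img,cv2.COLOR_BGR2HSV)
    m=((h[...,0]<5)|(h[...,0]>174))&(h[...,1]>170)&(h[...,2]>90)
    m=m.astype(np.uint8)
    if box: 
        k=np.zeros_like(m);k[box[1]:box[3],box[0]:box[2]]=1;m*=k
    n,l,st,c=cv2.connectedComponentsWithStats(m)
    return [(c[i],st[i]) for i in range(1,n) if st[i,4]>8]
def crop(img,x0,y0,x1,y1,f,name): cv2.imwrite(name,cv2.resize(img[y0:y1,x0:x1],None,fx=f,fy=f,interpolation=cv2.INTER_CUBIC))
E
python3 - <<'E'
from h import *
t=cv2.imread("pics/top0.png");s=cv2.imread("pics/side0.png")
print(red(t),red(s))
crop(t,280,110,400,230,5,"pics/ct.png");crop(s,260,170,380,280,5,"pics/cs.png")
E
```

```text
[(array([331.1393, 157.7131]), array([325, 152,  13,  12, 122], dtype=int32))] [(array([320.3918, 195.7113]), array([315, 191,  12,  11,  97], dtype=int32)), (array([ 18.0588, 228.2353]), array([ 17, 222,   4,  15,  34], dtype=int32)), (array([  7.1183, 260.213 ]), array([  0, 244,  15,  27, 169], dtype=int32)), (array([ 21.8605, 256.3721]), array([ 19, 247,   7,  20,  43], dtype=int32)), (array([ 70.7849, 370.562 ]), array([ 52, 355,  37,  29, 516], dtype=int32))]
```

View pics/ct.png

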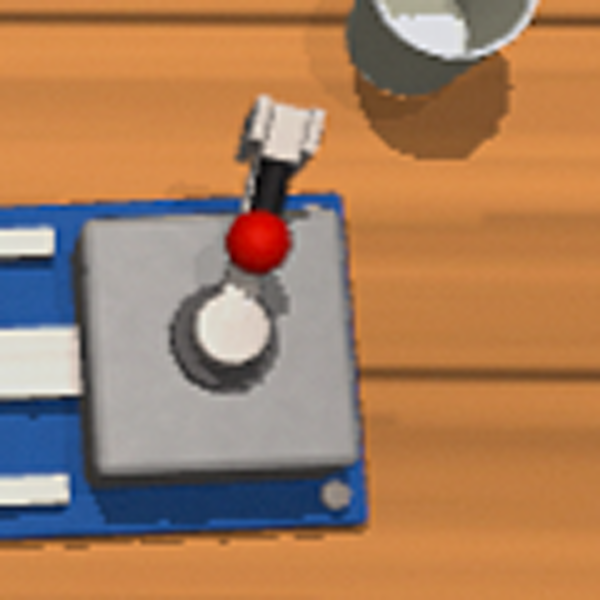

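View pics/cs.png

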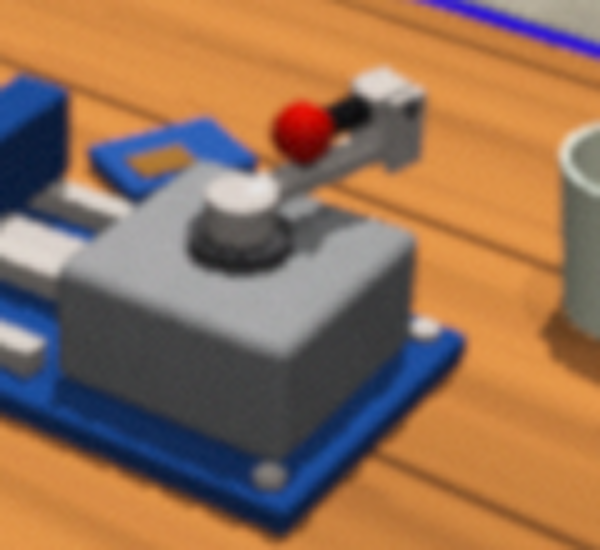

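```bash
python3 - <<'E'
from h import *
t=optics.read_camera("top");s=optics.read_camera("side")
hub,e=tri(ray(t,326.6,175.4),ray(s,308.2,208.9));print("hub",hub,e,onz(t,326.6,175.4,.096),onz(s,308.2,208.9,.096))
kn,e=tri(ray(t,331.1,157.7),ray(s,320.4,195.7));print("knob",kn,e,onz(t,331.1,157.7,.112),onz(s,320.4,195.7,.112))
cl=onz(t,337.4,136,.118);print("clevis",cl,onz(s,260+385/5,170+85/5,.118))
for p in(kn,cl): d=p-hub;print(np.hypot(*d[:2]),np.degrees(np.arctan2(d[1],d[0])))
#bed orientation: bed corners at low z in top
g=t["pixels"]
for n,(u,v) in dict(bedTR=(349,149),bedBR=(353,214),gTL=(296.5,154),gTR=(350,152)).items(): print(n,onz(t,u,v,.07 if n[0]=='g' else .015))
print("cup top",onz(t,370,104,.075),"base",onz(t,366,118,0))
E
```

```text
hub [ 0.5916 -0.087   0.0926] [np.float64(0.0010573336833995303), np.float64(0.0010573336833996868)] [ 0.5902 -0.0856  0.096 ] [ 0.5881 -0.0906  0.096 ]
knob [ 0.6241 -0.0934  0.1108] [np.float64(0.0013526246255529098), np.float64(0.0013526246255530843)] [ 0.6228 -0.0921  0.112 ] [ 0.6238 -0.095   0.112 ]
clevis [ 0.6654 -0.1042  0.118 ] [ 0.6662 -0.1072  0.118 ]
0.03305200953469502 -11.061276203191278
0.07571858482296226 -13.084540852311665
bedTR [ 0.6662 -0.1519  0.015 ]
bedBR [ 0.5204 -0.1566  0.015 ]
gTL [ 0.64   -0.0285  0.07  ]
gTR [ 0.6453 -0.1401  0.07  ]
cup top [ 0.7488 -0.1839  0.075 ] base [ 0.7442 -0.1968  0.    ]
```

```bash
cat >> h.py <<'E'
def rows(targets):  # world TCP targets -> tool shifts (mm) from measured pose
    s=sense();R=s["orientation"]
    for p in targets: print(np.round(R.T@(np.array(p)-s["tool_pos"])*1000,1).tolist())
E
python3 - <<'E'
from h import *
R=sense()["orientation"]; rows([[.6235,-.0935,.2066],[.6235,-.0935,.101]])
a=np.radians(-12);print(np.degrees(np.arctan2(R[1,1],R[0,1])))
E
```

```text
[0.9, -506.2, 619.3]
[106.5, -506.0, 619.3]
70.64467278429713
```

send_rows(
  rows=[
    [[0,-0.2,0.25],[-0.128,0,0],100],
    [[0,-0.2,0.25],[-0.128,0,0],100],
    [[0,-0.2,0.25],[-0.128,0,0],100],
    [[0,-0.2,0.25],[-0.128,0,0],100],
    [[0,-0.2,0.25],[-0.128,0,0],100],
    [[0,-0.2,0.25],[-0.128,0,0],100],
    [[0,-0.2,0.25],[-0.128,0,0],100],
    [[0,-0.2,0.25],[-0.128,0,0],100],
  ],
  squeeze=40,
)

```text
t: 0.87
tool_pos: [0.3778, 0.3154, 0.2076]
orientation: [[0.001, 0.21, 0.978], [-0.001, 0.978, -0.21], [-1.0, -0.001, 0.001]]
ft_force: [0.4, 0.4, 0.6]
gripper_width: 0.0856
```

```bash
python3 - <<'E'
from h import *
R=sense()["orientation"]; rows([[.6235,-.0935,.2066],[.6235,-.0935,.101]])
print(np.degrees(np.arctan2(R[1,1],R[0,1])),sense()["tool_pos"])
E
```

```text
[1.4, -348.2, 326.0]
[107.0, -348.2, 326.0]
77.88496820151978 [0.3778 0.3154 0.2076]
```

send_rows(
  rows=[
    [[0,-0.31,0.29],[0,0,0],100],
    [[0,-0.31,0.29],[0,0,0],100],
    [[0,-0.31,0.29],[0,0,0],100],
    [[0,-0.31,0.29],[0,0,0],100],
    [[0,-0.31,0.29],[0,0,0],100],
    [[0,-0.31,0.29],[0,0,0],100],
    [[0,-0.31,0.29],[0,0,0],100],
    [[0,-0.31,0.29],[0,0,0],100],
  ],
)

```text
t: 1.53
tool_pos: [0.5493, 0.0305, 0.2076]
orientation: [[0.0, 0.209, 0.978], [0.0, 0.978, -0.209], [-1.0, 0.0, 0.0]]
ft_force: [0.7, 1.0, 0.2]
gripper_width: 0.0855
```

```bash
python3 - <<'E'
from h import *
rows([[.6235,-.0935,.2066],[.6235,-.0935,.101]])
E
```

```text
[1.0, -105.8, 98.4]
[106.6, -105.9, 98.4]
```

send_rows(
  rows=[
    [[0,-0.035,0.03],[0,0,0],100],
    [[0,-0.07,0.06],[0,0,0],100],
    [[0,-0.09,0.08],[0,0,0],100],
    [[0,-0.09,0.08],[0,0,0],100],
    [[0,-0.09,0.08],[0,0,0],100],
  ],
)

```text
t: 1.95
tool_pos: [0.6085, -0.0738, 0.2069]
orientation: [[-0.001, 0.211, 0.977], [0.001, 0.977, -0.211], [-1.0, 0.0, -0.001]]
ft_force: [0.0, 0.3, -0.3]
gripper_width: 0.0857
```

```bash
python3 - <<'E'
from h import *
rows([[.6235,-.0935,.2066],[.6235,-.0935,.101]])
E
```

```text
[0.3, -16.1, 18.8]
[105.9, -16.1, 19.0]
```

Descend over the folded knob.

send_rows(
  rows=[
    [[0.01,-0.016,0.019],[0,0,0],100],
    [[0.035,-0.016,0.019],[0,0,0],100],
    [[0.06,-0.016,0.019],[0,0,0],100],
    [[0.08,-0.016,0.019],[0,0,0],100],
    [[0.095,-0.016,0.019],[0,0,0],100],
    [[0.103,-0.016,0.019],[0,0,0],100],
    [[0.105,-0.016,0.019],[0,0,0],100],
    [[0.105,-0.016,0.019],[0,0,0],100],
  ],
)

```text
t: 2.62
tool_pos: [0.6234, -0.0911, 0.1028]
orientation: [[-0.0, 0.208, 0.978], [0.0, 0.978, -0.208], [-1.0, 0.0, -0.0]]
ft_force: [0.1, -0.7, -0.2]
gripper_width: 0.0855
```

```bash
python3 - <<'E'
from h import *
print(sense()["tool_pos"],sense()["ft_force"])
t=optics.read_camera("top")["pixels"];s=optics.read_camera("side")["pixels"]
a=cv2.resize(t[110:230,270:390],(400,400),interpolation=cv2.INTER_CUBIC);b=cv2.resize(s[130:250,260:380],(400,400),interpolation=cv2.INTER_CUBIC)
cv2.imwrite("pics/g1.png",np.hstack([a,b]))
E
```

```text
[ 0.6234 -0.0911  0.1028] [ 0.1269 -0.6676 -0.2078]
```

View pics/g1.png

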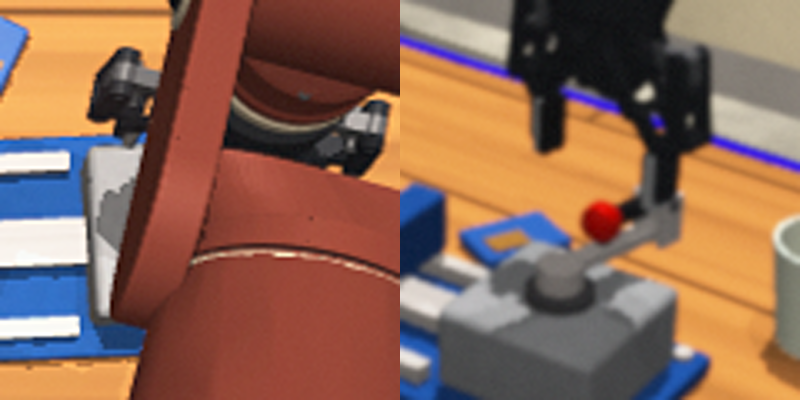

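The side view shows the knob (crop 602,220) between the two open fingers, with nothing else between them. The top view is hidden by the arm. I'll close now.

send_rows(
  rows=[
    [[0.001,-0.002,0],[0,0,0],40],
    [[0.001,-0.002,0],[0,0,0],20],
    [[0.001,-0.002,0],[0,0,0],20],
    [[0.001,-0.002,0],[0,0,0],10],
    [[0.001,-0.002,0],[0,0,0],10],
    [[0.001,-0.002,0],[0,0,0],10],
    [[0.001,-0.002,0],[0,0,0],10],
    [[0.001,-0.002,0],[0,0,0],10],
  ],
  squeeze=40,
)

```text
t: 3.38
tool_pos: [0.6231, -0.0936, 0.1017]
orientation: [[-0.0, 0.208, 0.978], [0.0, 0.978, -0.208], [-1.0, 0.0, -0.0]]
ft_force: [1.1, 0.3, 0.2]
gripper_width: 0.0084
```

```bash
python3 - <<'E'
from h import *
print(sense()["tool_pos"],sense()["ft_force"],sense()["gripper_width"])
d=optics.read_camera("side");s=d["pixels"]
b=cv2.resize(s[130:250,260:380],(600,600),interpolation=cv2.INTER_CUBIC)
cv2.imwrite("pics/g2.png",b)
E
```

```text
[ 0.6231 -0.0936  0.1017] [1.1327 0.2687 0.205 ] 0.008370012059942887
```

View pics/g2.png

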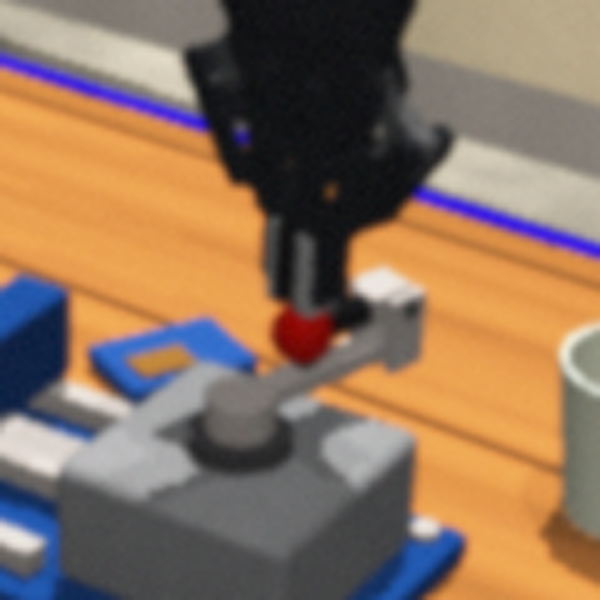

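```bash
python3 - <<'E'
from h import *
d=optics.read_camera("side");T=sense()["tool_pos"];R=sense()["orientation"]
for n,o in dict(tcp=(0,0,0),tip=(.008,0,0),grasp=(-.011,0,0),tipz=(.008,0,.011),tipmz=(.008,0,-.011)).items():
    p=proj(d,T+R@np.array(o));print(n,p,(p-[260,130])*5)
E
```

```text
tcp [319.4074 200.0382] [297.0368 350.1911]
tip [319.2467 203.4146] [296.2333 367.0729]
grasp [319.6303 195.3535] [298.1516 326.7673]
tipz [323.1198 201.6813] [315.5989 358.4067]
tipmz [315.3294 205.1676] [276.6469 375.8379]
```

```bash
python3 - <<'E'
from h import *
d=optics.read_camera("side");T=np.array([.6234,-.0911,.1028]);R=sense()["orientation"]
for x in(-.03,-.02,-.01,0,.008):
    print(x,[((proj(d,T+R@np.array([x,s*w,0]))-[260,130])/.3+[400,0]).round() for s in(1,-1) for w in(.042,.05)])
# same for now: tip seen
o=onz(d,322,192,.094);print(o)
s=d["pixels"];crop(s,290,160,350,210,10,"pics/g3.png")
E
```

```text
-0.03 [array([550., 162.]), array([541., 158.]), array([647., 214.]), array([657., 219.])]
-0.02 [array([549., 177.]), array([541., 172.]), array([646., 228.]), array([656., 234.])]
-0.01 [array([549., 191.]), array([540., 186.]), array([645., 243.]), array([655., 248.])]
0 [array([548., 205.]), array([540., 200.]), array([644., 258.]), array([654., 263.])]
0.008 [array([548., 216.]), array([540., 211.]), array([644., 269.]), array([653., 274.])]
[ 0.6659 -0.0717  0.094 ]
```

View pics/g3.png

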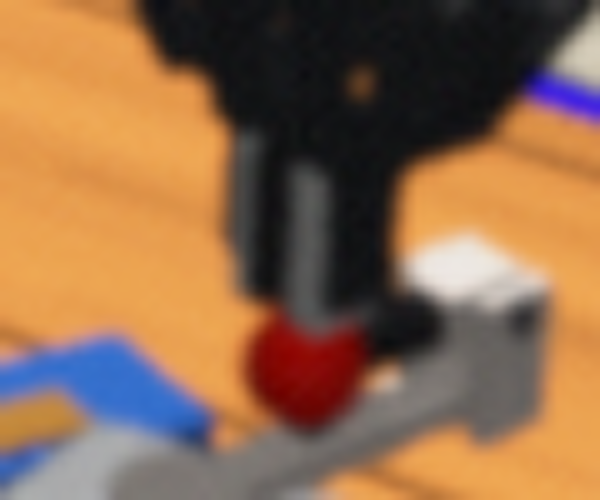

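The fingers closed to 8 mm with nothing between them. In the crop the near fingertip ends at about (322,193), on the upper edge of the knob. That is about 25 mm higher than the stated TCP implies. I'll reopen, lower in small steps while watching the force, and look again.

send_rows(
  rows=[
    [[0,0,0],[0,0,0],60],
    [[0,0,0],[0,0,0],60],
    [[0,0,0],[0,0,0],60],
    [[0.004,0,0],[0,0,0],60],
    [[0.008,0,0],[0,0,0],60],
    [[0.012,0,0],[0,0,0],60],
    [[0.012,0,0],[0,0,0],60],
  ],
)

```text
t: 4.12
tool_pos: [0.6221, -0.0934, 0.088]
orientation: [[-0.002, 0.208, 0.978], [0.001, 0.978, -0.208], [-1.0, 0.0, -0.002]]
ft_force: [-0.3, -0.9, -0.5]
gripper_width: 0.0513
```

```bash
python3 - <<'E'
from h import *
print(sense()["tool_pos"],sense()["ft_force"],sense()["gripper_width"])
d=optics.read_camera("side");s=d["pixels"]
crop(s,280,140,360,220,7,"pics/g4.png")
E
```

```text
[ 0.6221 -0.0934  0.088 ] [-0.2917 -0.9193 -0.4764] 0.05133192261319194
```

View pics/g4.png

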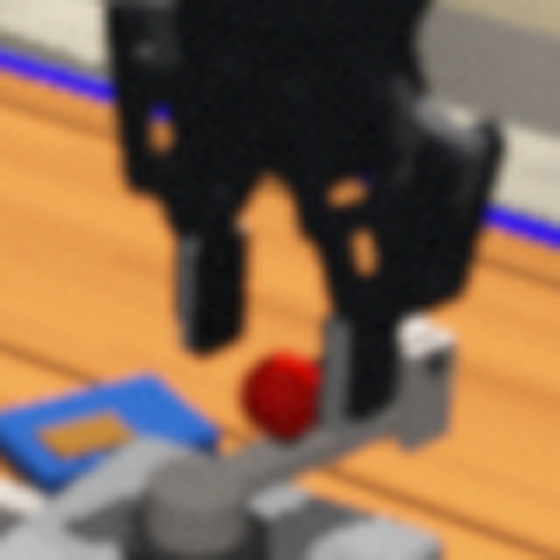

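The fingertips now straddle the knob. The tips are at (309,190) and (332,199), with their midpoint about level with the knob centre (321,196). I'll go 10 mm lower, then close.

send_rows(
  rows=[
    [[0.004,0,0.001],[0,0,0],60],
    [[0.008,0,0.001],[0,0,0],60],
    [[0.01,0,0.001],[0,0,0],50],
    [[0.01,0,0.001],[0,0,0],30],
    [[0.01,0,0.001],[0,0,0],15],
    [[0.01,0,0.001],[0,0,0],15],
    [[0.01,0,0.001],[0,0,0],15],
    [[0.01,0,0.001],[0,0,0],15],
  ],
)

```text
t: 4.83
tool_pos: [0.6235, -0.0944, 0.0794]
orientation: [[-0.001, 0.208, 0.978], [-0.001, 0.978, -0.208], [-1.0, -0.001, -0.001]]
ft_force: [-2.7, -3.6, -1.3]
gripper_width: 0.0232
```

```bash
python3 - <<'E'
from h import *
print(sense()["tool_pos"],sense()["ft_force"],sense()["gripper_width"])
d=optics.read_camera("side");s=d["pixels"]
crop(s,280,140,360,220,7,"pics/g5.png")
E
```

```text
[ 0.6235 -0.0944  0.0794] [-2.7327 -3.6424 -1.2794] 0.023158048991693186
```

View pics/g5.png

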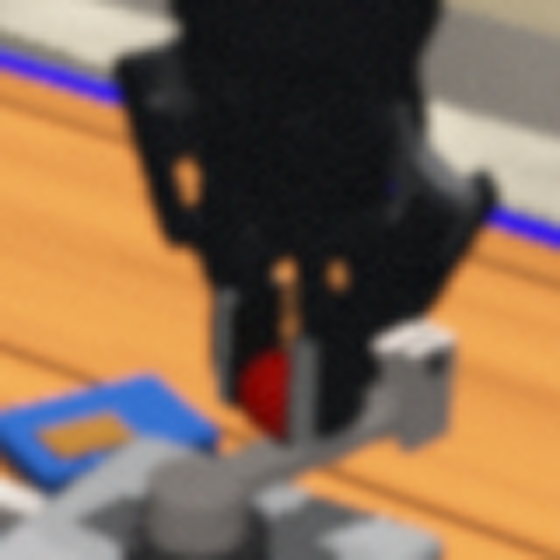

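Gripped at 23 mm. The contact is near the tips, so I'll regrip 6 mm lower for a fuller hold.

send_rows(
  rows=[
    [[0,0.001,0],[0,0,0],50],
    [[0,0.001,0],[0,0,0],50],
    [[0.004,0.001,0],[0,0,0],50],
    [[0.007,0.001,0],[0,0,0],40],
    [[0.007,0.001,0],[0,0,0],15],
    [[0.007,0.001,0],[0,0,0],15],
    [[0.007,0.001,0],[0,0,0],15],
    [[0.007,0.001,0],[0,0,0],15],
  ],
)

```text
t: 5.55
tool_pos: [0.6238, -0.094, 0.0722]
orientation: [[-0.001, 0.208, 0.978], [-0.002, 0.978, -0.208], [-1.0, -0.002, -0.001]]
ft_force: [-1.4, -4.9, -0.6]
gripper_width: 0.0238
```

```bash
python3 - <<'E'
from h import *
print(sense()["tool_pos"],sense()["ft_force"],sense()["gripper_width"])
d=optics.read_camera("side");s=d["pixels"]
crop(s,280,140,360,220,7,"pics/g6.png")
# arc about the hinge: r outwards, z up ; tool x = -z, tool z ~ outward
for k in range(1,17):
    th=1.62*k/16; print(k,[round(-48*np.sin(th),1),0,round(48*(1-np.cos(th)),1)])
E
```

```text
[ 0.6238 -0.094   0.0722] [-1.4311 -4.9374 -0.5967] 0.02378086584762143
1 [np.float64(-4.9), 0, np.float64(0.2)]
2 [np.float64(-9.7), 0, np.float64(1.0)]
3 [np.float64(-14.4), 0, np.float64(2.2)]
4 [np.float64(-18.9), 0, np.float64(3.9)]
5 [np.float64(-23.3), 0, np.float64(6.0)]
6 [np.float64(-27.4), 0, np.float64(8.6)]
7 [np.float64(-31.2), 0, np.float64(11.6)]
8 [np.float64(-34.8), 0, np.float64(14.9)]
9 [np.float64(-37.9), 0, np.float64(18.6)]
10 [np.float64(-40.7), 0, np.float64(22.6)]
11 [np.float64(-43.1), 0, np.float64(26.8)]
12 [np.float64(-45.0), 0, np.float64(31.3)]
13 [np.float64(-46.5), 0, np.float64(35.9)]
14 [np.float64(-47.4), 0, np.float64(40.7)]
15 [np.float64(-47.9), 0, np.float64(45.5)]
16 [np.float64(-47.9), 0, np.float64(50.4)]
```

View pics/g6.png

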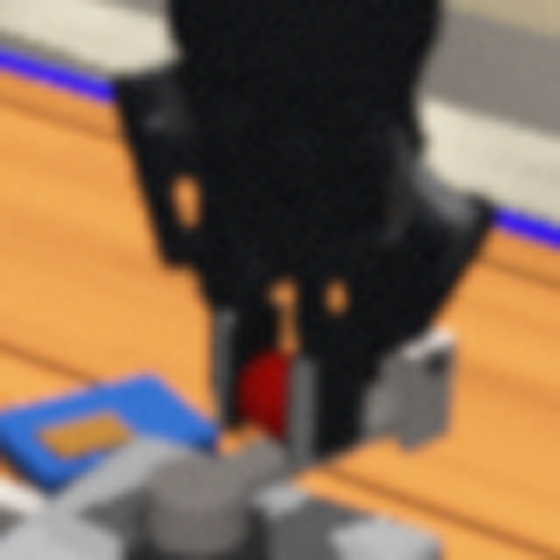

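The knob (crop 262,395) now sits well inside the pads. I'll lift it along the arc about the hinge.

send_rows(
  rows=[
    [[-0.005,0,0.0],[0,0,0],15],
    [[-0.01,0,0.001],[0,0,0],15],
    [[-0.0145,0,0.002],[0,0,0],15],
    [[-0.019,0,0.004],[0,0,0],15],
    [[-0.0235,0,0.006],[0,0,0],15],
    [[-0.0275,0,0.0085],[0,0,0],15],
    [[-0.031,0,0.0115],[0,0,0],15],
    [[-0.035,0,0.015],[0,0,0],15],
  ],
)

```text
t: 6.27
tool_pos: [0.6351, -0.0968, 0.1039]
orientation: [[-0.01, 0.209, 0.978], [-0.001, 0.978, -0.209], [-1.0, -0.003, -0.01]]
ft_force: [-4.8, -6.0, -6.7]
gripper_width: 0.0234
```

```bash
python3 - <<'E'
from h import *
print(sense()["tool_pos"],sense()["ft_force"],sense()["gripper_width"])
d=optics.read_camera("side");s=d["pixels"]
crop(s,280,120,360,220,6,"pics/g7.png")
E
```

```text
[ 0.6351 -0.0968  0.1039] [-4.802  -5.9663 -6.7463] 0.023353467680929864
```

View pics/g7.png

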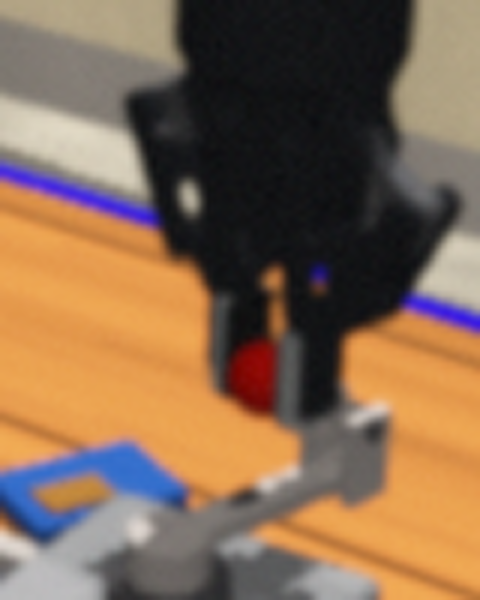

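The knob is rising in the grip, at about half fold. I'll continue to the stop.

send_rows(
  rows=[
    [[-0.003,0,0.004],[0,0,0],15],
    [[-0.006,0,0.008],[0,0,0],15],
    [[-0.0085,0,0.012],[0,0,0],15],
    [[-0.0105,0,0.0165],[0,0,0],15],
    [[-0.012,0,0.021],[0,0,0],15],
    [[-0.013,0,0.0255],[0,0,0],15],
    [[-0.0135,0,0.03],[0,0,0],15],
    [[-0.0135,0,0.034],[0,0,0],15],
  ],
)

```text
t: 6.98
tool_pos: [0.6713, -0.1043, 0.1197]
orientation: [[-0.003, 0.209, 0.978], [-0.002, 0.978, -0.209], [-1.0, -0.002, -0.003]]
ft_force: [-0.1, -5.2, -2.5]
gripper_width: 0.0205
```

```bash
python3 - <<'E'
from h import *
print(sense()["tool_pos"],sense()["ft_force"],sense()["gripper_width"])
d=optics.read_camera("side");s=d["pixels"]
crop(s,280,120,360,220,6,"pics/g8.png")
E
```

```text
[ 0.6713 -0.1043  0.1197] [-0.0873 -5.2383 -2.5195] 0.020479347030489578
```

View pics/g8.png

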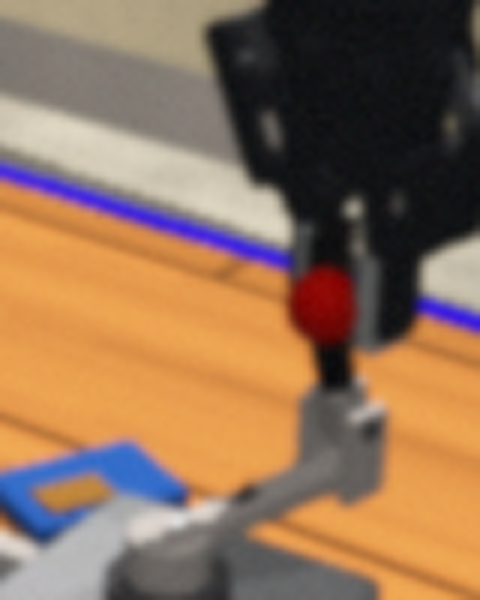

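The handle is nearly upright and the knob (334,171) has moved toward the inner pad edge. I'll open to let it snap up, then measure.

send_rows(
  rows=[
    [[0,0,0],[0,0,0],55],
    [[0,0,0],[0,0,0],55],
    [[0,0,0],[0,0,0],55],
    [[0,0,0],[0,0,0],55],
  ],
)

```text
t: 7.37
tool_pos: [0.6723, -0.1025, 0.1216]
orientation: [[0.001, 0.208, 0.978], [0.001, 0.978, -0.208], [-1.0, 0.001, 0.0]]
ft_force: [0.3, -0.2, 0.3]
gripper_width: 0.0471
```

```bash
python3 - <<'E'
from h import *
print(sense()["tool_pos"],sense()["ft_force"],sense()["gripper_width"])
d=optics.read_camera("side");s=d["pixels"]
print(red(s,(280,120,380,230)),onz(d,*red(s,(280,120,380,230))[0][0],.160))
c=np.array([.5903,-.087])
for a in(-10,-12,-14):
  q=c+.08*np.array([np.cos(np.radians(a)),np.sin(np.radians(a))]);print(a,q,proj(d,np.r_[q,.16]),proj(d,np.r_[q,.112]))
crop(s,280,120,360,220,6,"pics/g9.png")
t=optics.read_camera("top"); print(red(t["pixels"],(250,60,420,250)))
E
```

```text
[ 0.6723 -0.1025  0.1216] [ 0.2949 -0.2051  0.2523] 0.04712762635252691
[(array([337.8602, 167.9677]), array([333, 163,  11,  11,  93], dtype=int32))] [ 0.669  -0.1046  0.16  ]
-10 [ 0.6691 -0.1009] [336.2994 167.4573] [334.9739 188.1065]
-12 [ 0.6686 -0.1036] [337.3103 167.9197] [335.9596 188.5971]
-14 [ 0.6679 -0.1064] [338.2912 168.3977] [336.9159 189.104 ]
[]
```

View pics/g9.png

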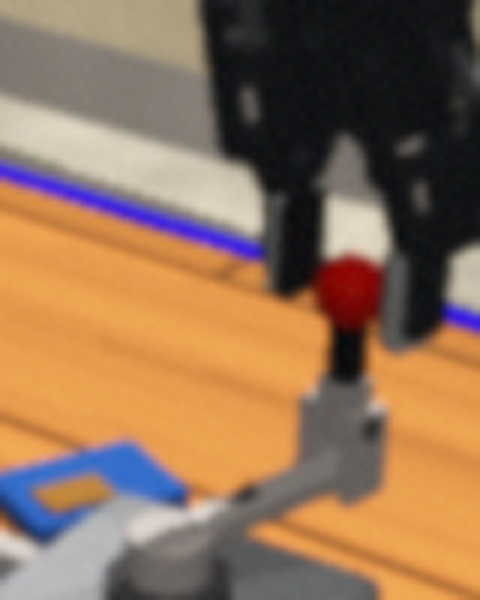

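The handle stands at its stop: red centroid at (338,168), which puts the knob at (0.669,−0.104) for z=0.160. That agrees with the hinge position. I'll centre on it and regrip.

send_rows(
  rows=[
    [[0.002,-0.0015,-0.0015],[0,0,0],55],
    [[0.005,-0.0025,-0.003],[0,0,0],55],
    [[0.005,-0.0025,-0.003],[0,0,0],40],
    [[0.005,-0.0025,-0.003],[0,0,0],15],
    [[0.005,-0.0025,-0.003],[0,0,0],15],
    [[0.005,-0.0025,-0.003],[0,0,0],15],
    [[0.005,-0.0025,-0.003],[0,0,0],15],
  ],
  squeeze=60,
)

```text
t: 8.05
tool_pos: [0.6684, -0.1045, 0.116]
orientation: [[-0.001, 0.208, 0.978], [0.001, 0.978, -0.208], [-1.0, 0.001, -0.001]]
ft_force: [-1.1, 2.3, 0.3]
gripper_width: 0.0233
```

```bash
python3 - <<'E'
from h import *
S=sense();print(S["tool_pos"],S["ft_force"],S["gripper_width"])
d=optics.read_camera("side");s=d["pixels"];t=optics.read_camera("top")
a=cv2.resize(s[120:220,280:360],(400,500),interpolation=cv2.INTER_CUBIC);b=cv2.resize(t["pixels"][145:225,165:265],(400,320),interpolation=cv2.INTER_CUBIC)
b=np.vstack([b,np.zeros((180,400,3),np.uint8)]);cv2.imwrite("pics/g10.png",np.hstack([a,b]))
E
```

```text
[ 0.6684 -0.1045  0.116 ] [-1.0514  2.2506  0.2661] 0.02333351002551661
```

View pics/g10.png

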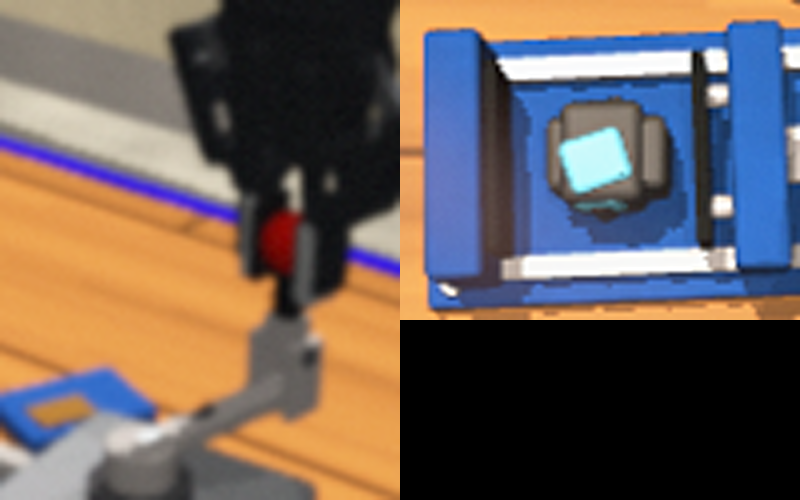

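The knob is gripped (left crop, 282,242) and the handle is upright. In the top view the stone has about 12 mm of gap to the pad and about 20 mm to the fixed jaw, so contact should come near 4 rad. First crank segment: 0.8 rad.

```bash
cat > arc.py <<'E'
import sys,numpy as np
from h import *
# args: centre cx cy, radius(mm), psi0, psi1, n ; start from measured TCP & orientation
C=np.array([.590,-.087])
S=sense();R=S["orientation"];y=R[:2,1];z=R[:2,2]
p=S["tool_pos"][:2]-C; psi=np.arctan2(-p@y/np.linalg.norm(y),p@z/np.linalg.norm(z))
F=S["ft_force"][:2]; rad=p/np.linalg.norm(p); tan=np.array([rad[1],-rad[0]])
print("r %.1f psi(tool) %.3f Ftan %.2f Frad %.2f z %.4f w %.4f"%(1e3*np.linalg.norm(p),psi,-F@tan,F@rad,S["tool_pos"][2],S["gripper_width"]))
E
python3 arc.py; python3 -c "
import numpy as np
for k in range(1,9):
  a=.1*k;print(k,round(-80.5*np.sin(a),1),round(80.5*np.cos(a)-80,1))"
```

```text
r 80.4 psi(tool) 0.010 Ftan 2.42 Frad -2.71 z 0.1159 w 0.0234
1 -8.0 0.1
2 -16.0 -1.1
3 -23.8 -3.1
4 -31.3 -5.9
5 -38.6 -9.4
6 -45.5 -13.6
7 -51.9 -18.4
8 -57.7 -23.9
```

send_rows(
  rows=[
    [[0,-0.008,0.0],[0,0,0],15],
    [[0,-0.016,-0.001],[0,0,0],15],
    [[0,-0.024,-0.003],[0,0,0],15],
    [[0,-0.0315,-0.006],[0,0,0],15],
    [[0,-0.0385,-0.0095],[0,0,0],15],
    [[0,-0.0455,-0.0135],[0,0,0],15],
    [[0,-0.052,-0.0185],[0,0,0],15],
    [[0,-0.0575,-0.024],[0,0,0],15],
  ],
)

```text
t: 8.82
tool_pos: [0.6336, -0.1544, 0.116]
orientation: [[0.001, 0.208, 0.978], [0.004, 0.978, -0.208], [-1.0, 0.004, 0.0]]
ft_force: [1.6, 7.2, -0.0]
gripper_width: 0.023
```

```bash
python3 arc.py; python3 - <<'E'
from h import *
S=sense();print(S["tool_pos"],S["ft_force"])
d=optics.read_camera("side");s=d["pixels"]
print(red(s,(250,120,400,230)))
crop(s,290,130,390,230,5,"pics/c1.png")
E
```

```text
r 80.3 psi(tool) 0.788 Ftan 5.21 Frad -5.20 z 0.1160 w 0.0230
[ 0.6336 -0.1544  0.116 ] [ 1.5523  7.1975 -0.0152]
[(array([348.3651, 180.2063]), array([345, 175,   8,  12,  63], dtype=int32))]
```

View pics/c1.png

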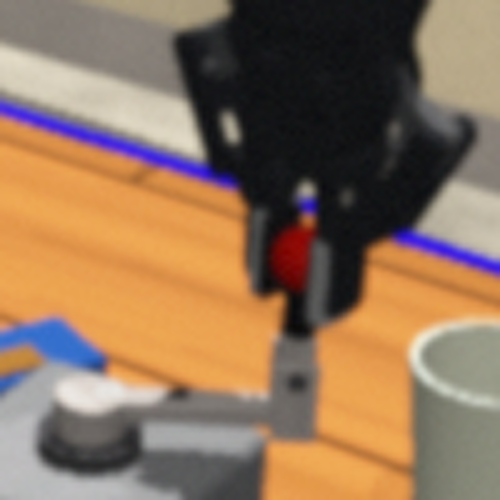

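The handle is upright (knob at 348,180), the tangential push is 5.2 N as expected for running free, and there is a slight outward pull. I'll continue.

```bash
cat > inc.py <<'E'
import sys,numpy as np
a0,a1,n=float(sys.argv[1]),float(sys.argv[2]),int(sys.argv[3]);r=80.5
for k in range(1,n+1):
    a=a0+(a1-a0)*k/n;print(round(-r*(np.sin(a)-np.sin(a0)),1),round(r*(np.cos(a)-np.cos(a0)),1))
E
python3 inc.py .8 1.6 8;echo; python3 inc.py 1.6 2.4 8;echo;python3 inc.py 2.4 2.8 4; echo; python3 inc.py 2.8 3.2 4
```

```text
-5.3 -6.0
-10.0 -12.6
-14.0 -19.6
-17.3 -26.9
-19.8 -34.6
-21.6 -42.4
-22.6 -50.4
-22.7 -58.4

0.6 -8.0
2.1 -15.9
4.3 -23.7
7.3 -31.1
11.0 -38.3
15.4 -45.0
20.4 -51.3
26.1 -57.0

6.2 -5.1
12.9 -9.6
20.0 -13.4
27.4 -16.5

7.7 -2.3
15.6 -3.8
23.6 -4.6
31.7 -4.5
```

send_rows(
  rows=[
    [[0,-0.0055,-0.006],[0,0,0],15],
    [[0,-0.01,-0.0125],[0,0,0],15],
    [[0,-0.014,-0.0195],[0,0,0],15],
    [[0,-0.0175,-0.027],[0,0,0],15],
    [[0,-0.02,-0.0345],[0,0,0],15],
    [[0,-0.0215,-0.0425],[0,0,0],15],
    [[0,-0.0225,-0.0505],[0,0,0],15],
    [[0,-0.0225,-0.0585],[0,0,0],15],
  ],
)

```text
t: 9.53
tool_pos: [0.5726, -0.1653, 0.116]
orientation: [[0.004, 0.208, 0.978], [0.001, 0.978, -0.208], [-1.0, 0.002, 0.004]]
ft_force: [6.6, 2.6, -5.5]
gripper_width: 0.0229
```

```bash
python3 arc.py; python3 - <<'E'
from h import *
d=optics.read_camera("side");s=d["pixels"]
print(red(s,(250,120,400,230)))
crop(s,270,130,370,230,5,"pics/c2.png")
E
```

```text
r 80.2 psi(tool) 1.579 Ftan 5.89 Frad -3.93 z 0.1160 w 0.0229
[(array([336.3692, 194.2769]), array([333, 189,   8,  12,  65], dtype=int32))]
```

View pics/c2.png

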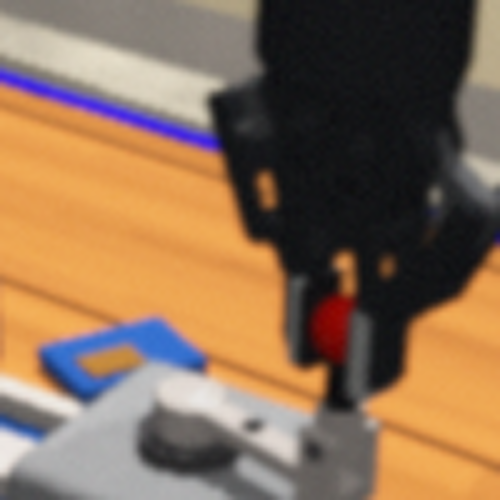

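send_rows(
  rows=[
    [[0,0.0005,-0.008],[0,0,0],15],
    [[0,0.002,-0.016],[0,0,0],15],
    [[0,0.0045,-0.0235],[0,0,0],15],
    [[0,0.0075,-0.031],[0,0,0],15],
    [[0,0.011,-0.0385],[0,0,0],15],
    [[0,0.0155,-0.045],[0,0,0],15],
    [[0,0.0205,-0.0515],[0,0,0],15],
    [[0,0.026,-0.057],[0,0,0],15],
  ],
)

```text
t: 10.25
tool_pos: [0.5221, -0.1298, 0.116]
orientation: [[0.004, 0.209, 0.978], [-0.003, 0.978, -0.209], [-1.0, -0.002, 0.004]]
ft_force: [5.8, -3.0, -6.8]
gripper_width: 0.023
```

```bash
python3 arc.py; python3 - <<'E'
from h import *
S=sense();print(S["ft_force"])
d=optics.read_camera("side");s=d["pixels"];t=optics.read_camera("top")["pixels"]
print(red(s,(250,120,400,230)))
a=cv2.resize(s[130:230,240:340],(400,400),interpolation=cv2.INTER_CUBIC);b=cv2.resize(t[140:240,165:265],(400,400),interpolation=cv2.INTER_CUBIC)
cv2.imwrite("pics/c3.png",np.hstack([a,b]))
E
```

```text
r 80.3 psi(tool) 2.369 Ftan 5.61 Frad -3.29 z 0.1160 w 0.0230
[ 5.7758 -2.9943 -6.7732]
[(array([304.1964, 199.4821]), array([301, 194,   7,  12,  56], dtype=int32))]
```

View pics/c3.png

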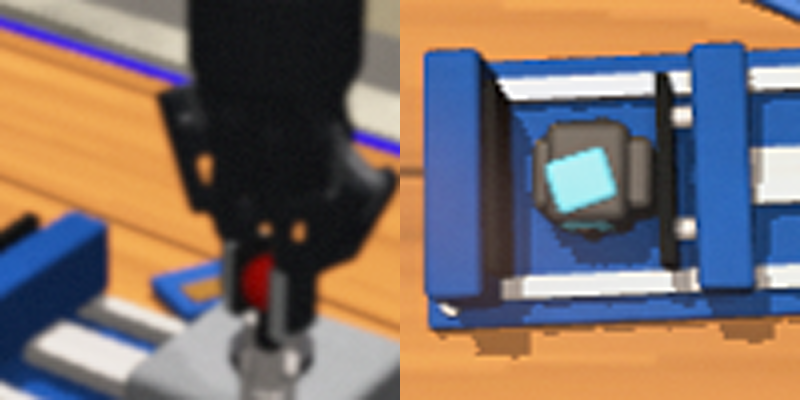

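The pad now pushes the stone. Stone left edge is at crop 535 and the fixed facing at about 508, so roughly 10–14 mm remain, or 1.2–1.8 rad. I'll go on in shorter steps.

send_rows(
  rows=[
    [[0,0.006,-0.005],[0,0,0],15],
    [[0,0.013,-0.0095],[0,0,0],15],
    [[0,0.02,-0.0135],[0,0,0],15],
    [[0,0.0275,-0.0165],[0,0,0],15],
  ],
)

```text
t: 10.68
tool_pos: [0.5108, -0.1002, 0.116]
orientation: [[0.0, 0.209, 0.978], [-0.004, 0.978, -0.209], [-1.0, -0.004, 0.001]]
ft_force: [1.9, -4.8, -6.0]
gripper_width: 0.0232
```

```bash
python3 arc.py; python3 inc.py 2.8 3.2 4; python3 inc.py 3.2 3.4 2;python3 inc.py 3.4 3.6 2
```

```text
r 80.3 psi(tool) 2.767 Ftan 5.09 Frad -1.13 z 0.1160 w 0.0232
7.7 -2.3
15.6 -3.8
23.6 -4.6
31.7 -4.5
8.0 0.9
15.9 2.5
7.7 2.4
15.1 5.6
```

send_rows(
  rows=[
    [[0,0.0075,-0.0025],[0,0,0],15],
    [[0,0.0155,-0.004],[0,0,0],15],
    [[0,0.0235,-0.0045],[0,0,0],15],
    [[0,0.0315,-0.0045],[0,0,0],15],
  ],
)

```text
t: 11.02
tool_pos: [0.5119, -0.0685, 0.116]
orientation: [[-0.003, 0.209, 0.978], [-0.004, 0.978, -0.209], [-1.0, -0.005, -0.002]]
ft_force: [-1.7, -5.6, -1.9]
gripper_width: 0.023
```

```bash
python3 arc.py; python3 - <<'E'
from h import *
S=sense();print(S["ft_force"])
d=optics.read_camera("side");s=d["pixels"];t=optics.read_camera("top")["pixels"]
a=cv2.resize(s[130:230,240:340],(400,400),interpolation=cv2.INTER_CUBIC);b=cv2.resize(t[140:240,165:265],(400,400),interpolation=cv2.INTER_CUBIC)
cv2.imwrite("pics/c4.png",np.hstack([a,b]))
E
```

```text
r 80.2 psi(tool) -3.119 Ftan 5.88 Frad 0.40 z 0.1160 w 0.0230
[-1.7472 -5.6263 -1.8711]
```

View pics/c4.png

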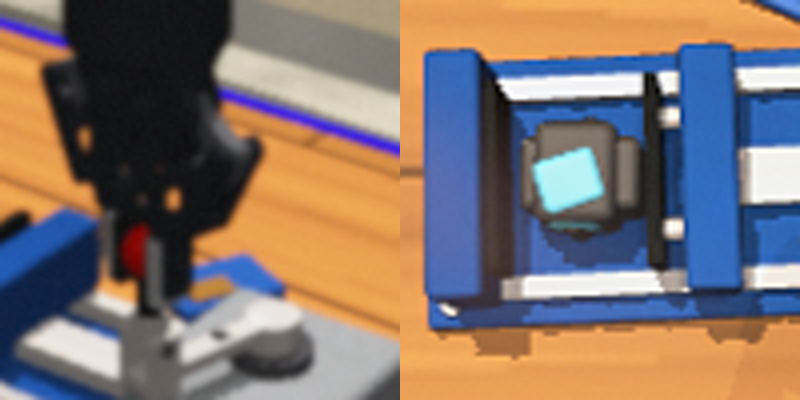

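The stone is still sliding towards the fixed jaw (left edge 521 → about 508). The radial pull has dropped to zero, so I'll add 1.5 mm of outward bias and use smaller steps.

send_rows(
  rows=[
    [[0,0.008,0.0],[0,0,0],15],
    [[0,0.016,0.001],[0,0,0],15],
  ],
)

```text
t: 11.28
tool_pos: [0.5169, -0.0531, 0.116]
orientation: [[-0.001, 0.209, 0.978], [-0.004, 0.978, -0.209], [-1.0, -0.004, 0.0]]
ft_force: [0.9, -6.5, -4.7]
gripper_width: 0.023
```

```bash
python3 arc.py
```

```text
r 80.6 psi(tool) -2.918 Ftan 5.51 Frad -3.55 z 0.1160 w 0.0230
```

send_rows(
  rows=[
    [[0,0.0075,0.0025],[0,0,0],15],
    [[0,0.015,0.0055],[0,0,0],15],
  ],
)

```text
t: 11.45
tool_pos: [0.5252, -0.0393, 0.116]
orientation: [[-0.002, 0.209, 0.978], [-0.003, 0.978, -0.209], [-1.0, -0.004, -0.001]]
ft_force: [-1.2, -6.0, -2.7]
gripper_width: 0.0229
```

```bash
python3 arc.py;python3 inc.py 3.6 3.8 2;python3 inc.py 3.8 4 2;python3 inc.py 4 4.2 2;python3 inc.py 4.2 4.4 2;python3 inc.py 4.4 4.6 2;python3 inc.py 4.6 4.8 2
python3 - <<'E'
from h import *
S=sense();print(S["ft_force"])
d=optics.read_camera("side");s=d["pixels"];t=optics.read_camera("top")["pixels"]
a=cv2.resize(s[130:230,240:340],(400,400),interpolation=cv2.INTER_CUBIC);b=cv2.resize(t[140:240,165:265],(400,400),interpolation=cv2.INTER_CUBIC)
cv2.imwrite("pics/c5.png",np.hstack([a,b]))
E
```

```text
r 80.5 psi(tool) -2.718 Ftan 5.52 Frad -2.58 z 0.1160 w 0.0229
7.0 3.9
13.6 8.5
6.1 5.2
11.7 11.1
4.9 6.3
9.2 13.2
3.6 7.2
6.4 14.7
2.1 7.8
3.4 15.7
0.5 8.0
0.2 16.1
[-1.1945 -5.9795 -2.7391]
```

View pics/c5.png

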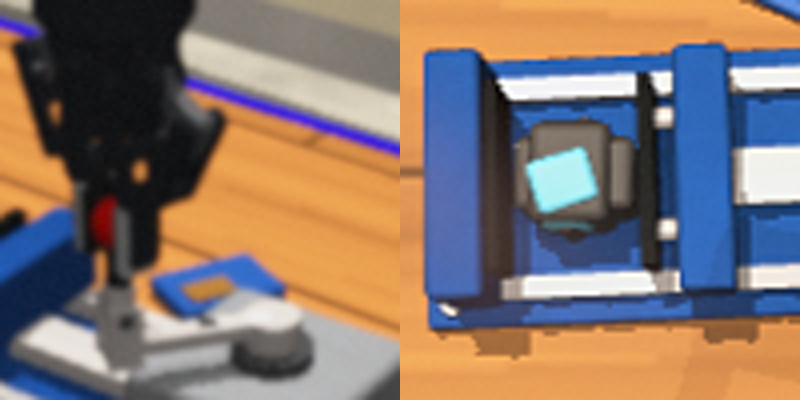

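send_rows(
  rows=[
    [[0,0.007,0.004],[0,0,0],15],
    [[0,0.0135,0.0085],[0,0,0],15],
  ],
)

```text
t: 11.72
tool_pos: [0.5358, -0.0275, 0.1159]
orientation: [[-0.003, 0.209, 0.978], [-0.002, 0.978, -0.209], [-1.0, -0.003, -0.002]]
ft_force: [-3.0, -5.1, -0.5]
gripper_width: 0.0232
```

```bash
python3 arc.py
```

```text
r 80.5 psi(tool) -2.520 Ftan 5.62 Frad -1.75 z 0.1159 w 0.0232
```

send_rows(
  rows=[
    [[0,0.0065,0.005],[0,0,0],15],
    [[0,0.012,0.011],[0,0,0],15],
  ],
)

```text
t: 11.88
tool_pos: [0.549, -0.0178, 0.1159]
orientation: [[-0.003, 0.209, 0.978], [-0.002, 0.978, -0.209], [-1.0, -0.002, -0.003]]
ft_force: [-3.7, -3.5, -0.7]
gripper_width: 0.023
```

```bash
python3 arc.py
python3 - <<'E'
from h import *
S=sense();print(S["ft_force"])
d=optics.read_camera("side");s=d["pixels"];t=optics.read_camera("top")["pixels"]
a=cv2.resize(s[130:230,240:340],(400,400),interpolation=cv2.INTER_CUBIC);b=cv2.resize(t[140:240,165:265],(400,400),interpolation=cv2.INTER_CUBIC)
cv2.imwrite("pics/c6.png",np.hstack([a,b]))
E
```

```text
r 80.5 psi(tool) -2.316 Ftan 4.96 Frad -1.10 z 0.1159 w 0.0230
[-3.7115 -3.473  -0.7453]
```

View pics/c6.png

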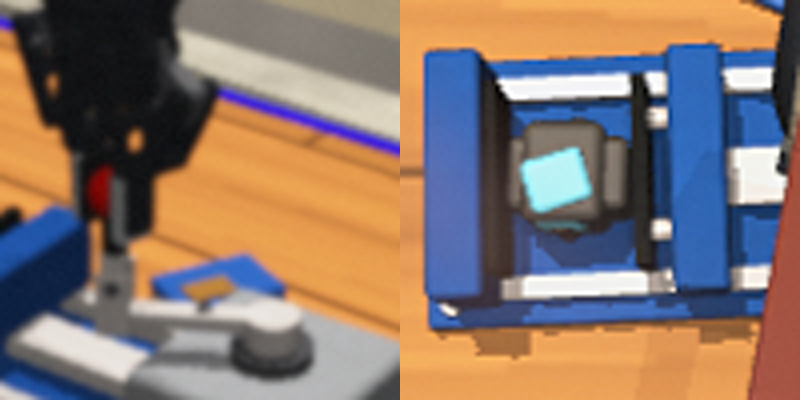

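Still free at 5.0 N, with the stone edge (512) now close to the facing (508). I'll continue with small steps and a 1 mm outward bias.

send_rows(
  rows=[
    [[0,0.0055,0.0055],[0,0,0],15],
    [[0,0.01,0.0125],[0,0,0],15],
  ],
)

```text
t: 12.15
tool_pos: [0.5631, -0.0109, 0.1159]
orientation: [[-0.003, 0.209, 0.978], [-0.002, 0.978, -0.209], [-1.0, -0.003, -0.002]]
ft_force: [-3.6, -4.8, -1.1]
gripper_width: 0.0232
```

```bash
python3 arc.py
```

```text
r 80.7 psi(tool) -2.121 Ftan 5.02 Frad -3.36 z 0.1159 w 0.0232
```

send_rows(
  rows=[
    [[0,0.0035,0.007],[0,0,0],15],
    [[0,0.0065,0.0145],[0,0,0],15],
  ],
)

```text
t: 12.32
tool_pos: [0.5785, -0.0072, 0.1159]
orientation: [[-0.004, 0.209, 0.978], [-0.001, 0.978, -0.209], [-1.0, -0.002, -0.004]]
ft_force: [-5.1, -4.4, 0.4]
gripper_width: 0.0233
```

```bash
python3 arc.py
python3 - <<'E'
from h import *
S=sense();print(S["ft_force"])
d=optics.read_camera("side");s=d["pixels"];t=optics.read_camera("top")["pixels"]
a=cv2.resize(s[130:230,240:340],(400,400),interpolation=cv2.INTER_CUBIC);b=cv2.resize(t[140:240,165:265],(400,400),interpolation=cv2.INTER_CUBIC)
cv2.imwrite("pics/c7.png",np.hstack([a,b]))
E
```

```text
r 80.7 psi(tool) -1.925 Ftan 5.67 Frad -3.63 z 0.1159 w 0.0233
[-5.0914 -4.4074  0.4225]
```

View pics/c7.png

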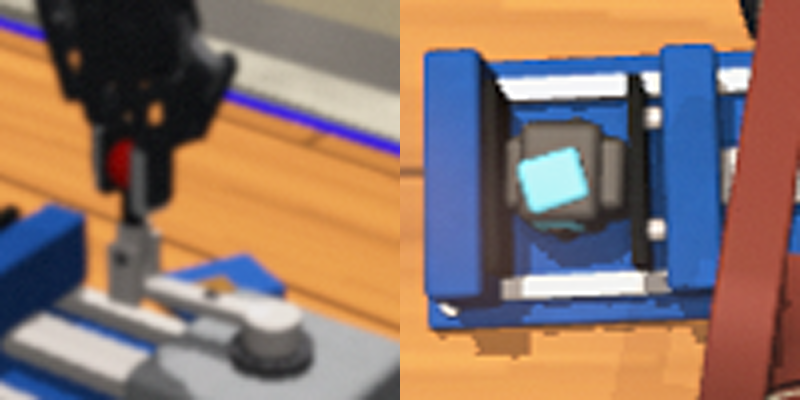

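send_rows(
  rows=[
    [[0,0.0015,0.008],[0,0,0],15],
    [[0,0.0025,0.0155],[0,0,0],15],
  ],
)

```text
t: 12.58
tool_pos: [0.5937, -0.0066, 0.1159]
orientation: [[-0.005, 0.209, 0.978], [0.002, 0.978, -0.209], [-1.0, 0.001, -0.005]]
ft_force: [-7.7, 0.5, 1.0]
gripper_width: 0.0232
```

```bash
python3 arc.py
```

```text
r 80.5 psi(tool) -1.735 Ftan 7.73 Frad 0.12 z 0.1159 w 0.0232
```

send_rows(
  rows=[
    [[0,0,0],[0,0,0],15],
    [[0,0,0],[0,0,0],15],
    [[0,0,0],[0,0,0],15],
  ],
)

```text
t: 12.83
tool_pos: [0.5949, -0.0067, 0.116]
orientation: [[-0.001, 0.208, 0.978], [0.001, 0.978, -0.208], [-1.0, 0.001, -0.001]]
ft_force: [-2.2, 1.4, -1.5]
gripper_width: 0.0228
```

```bash
python3 arc.py
python3 - <<'E'
from h import *
S=sense();print(S["ft_force"])
t=optics.read_camera("top")["pixels"]
crop(t,190,150,255,220,8,"pics/c8.png")
E
```

```text
r 80.5 psi(tool) -1.719 Ftan 2.31 Frad 1.24 z 0.1160 w 0.0228
[-2.2322  1.3813 -1.5233]
```

View pics/c8.png

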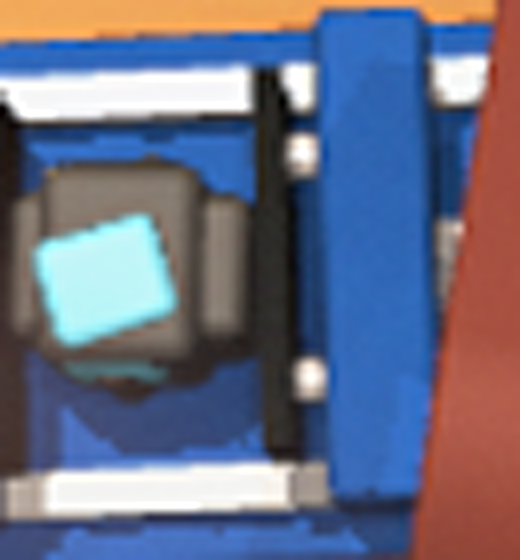

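Force rose while moving (7.7 N, against about 5.4 N free) and it now stays at 2.3 N when held still. The stone is therefore on both jaws, at an estimated 10–23 N. I'll make one more small step of about 0.12 rad with outward bias to confirm.

send_rows(
  rows=[
    [[0,0.0015,0.005],[0,0,0],15],
    [[0,0.0025,0.0095],[0,0,0],15],
  ],
)

```text
t: 13.05
tool_pos: [0.6036, -0.0074, 0.1159]
orientation: [[-0.004, 0.208, 0.978], [-0.002, 0.978, -0.208], [-1.0, -0.003, -0.004]]
ft_force: [-8.5, -4.7, 1.3]
gripper_width: 0.0229
```

```bash
python3 arc.py
```

```text
r 80.7 psi(tool) -1.612 Ftan 7.59 Frad -6.06 z 0.1159 w 0.0229
```

send_rows(
  rows=[
    [[0,0,0],[0,0,0],15],
    [[0,0,0],[0,0,0],15],
    [[0,0,0],[0,0,0],15],
  ],
)

```text
t: 13.3
tool_pos: [0.6043, -0.0076, 0.116]
orientation: [[-0.002, 0.208, 0.978], [-0.002, 0.978, -0.208], [-1.0, -0.002, -0.002]]
ft_force: [-5.5, -3.5, -0.8]
gripper_width: 0.0235
```

```bash
python3 arc.py
python3 - <<'E'
from h import *
S=sense();print(S["ft_force"])
t=optics.read_camera("top")["pixels"]
crop(t,190,150,255,220,8,"pics/c9.png")
E
```

```text
r 80.7 psi(tool) -1.603 Ftan 4.76 Frad -4.37 z 0.1160 w 0.0235
[-5.4539 -3.462  -0.8433]
```

View pics/c9.png

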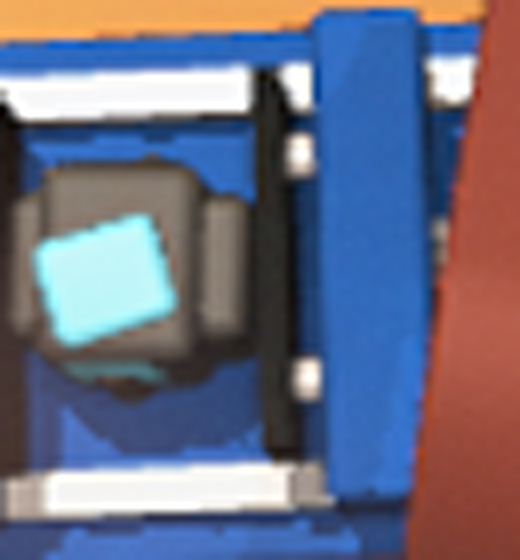

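```bash
python3 - <<'E'
import cv2,numpy as np
L=[("c3",2.37,0),("c4",3.16,0),("c5",3.565,0),("c6",3.967,0),("c7",4.358,0),("c8",4.565,1),("c9",4.68,1)]
for n,p,k in L:
    im=cv2.imread(f"pics/{n}.png"); 
    if k==0: im=im[:,400:];f=4;x0,y0=165,140
    else: f=8;x0,y0=190,150
    im=im.astype(float); 
    w=np.clip(im[...,1]-140,0,None)*(im[...,0]-im[...,2]>50)
    yy,xx=np.mgrid[:im.shape[0],:im.shape[1]]
    u=(xx*w).sum()/w.sum()/f+x0
    # slide-jaw left edge: blueness profile on rows at mid
    r=im[int((185-y0)*f):int((190-y0)*f)]; b=(r[...,0]-r[...,2]).mean(0); c0=int((226-x0)*f)
    g=b.copy(); dark=r.mean(2).mean(0)
    seg=dark[c0:int((250-x0)*f)]
    gr=np.gradient(cv2.GaussianBlur(b[None],(0,0),f/2)[0]); s0=int((228-x0)*f)
    e=int((225-x0)*f)+np.argmin(dark[int((225-x0)*f):int((240-x0)*f)])
    print(n,p,round(u,2),"pad dark col",round(e/f+x0,2))
E
```

```text
c3 2.37 210.58 pad dark col 233.25
c4 3.16 207.85 pad dark col 230.25
c5 3.565 206.15 pad dark col 229.0
c6 3.967 204.19 pad dark col 227.25
c7 4.358 203.37 pad dark col 226.5
c8 4.565 203.37 pad dark col 226.5
c9 4.68 203.38 pad dark col 226.38
```

The stone stopped moving at about 4.16 rad (patch column fixed at 203.4). The crank has since gone about 0.5 rad further, into the springs. The moving force is +2.2 N over free and load remains when held still, so the stone is at roughly 22–35 N, inside the firm-grip window. I'll stop here, let go and retreat upward.

send_rows(
  rows=[
    [[0,0,0],[0,0,0],30],
    [[0,0,0],[0,0,0],55],
    [[0,0,0],[0,0,0],55],
    [[0,0,0],[0,0,0],55],
    [[0,0,0],[0,0,0],55],
  ],
)

```text
t: 13.77
tool_pos: [0.6061, -0.0064, 0.117]
orientation: [[0.002, 0.208, 0.978], [0.0, 0.978, -0.208], [-1.0, 0.001, 0.002]]
ft_force: [-0.2, -0.4, 0.5]
gripper_width: 0.047
```

```bash
python3 arc.py
python3 - <<'E'
from h import *
S=sense();print(S["ft_force"])
d=optics.read_camera("side");s=d["pixels"]
print(red(s,(250,110,400,230)))
crop(s,250,110,350,230,5,"pics/r1.png")
E
```

```text
r 82.2 psi(tool) -1.583 Ftan 0.09 Frad -0.44 z 0.1170 w 0.0470
[-0.1749 -0.4088  0.459 ]
[(array([279.9726, 166.0274]), array([276, 162,   9,  10,  73], dtype=int32))]
```

View pics/r1.png

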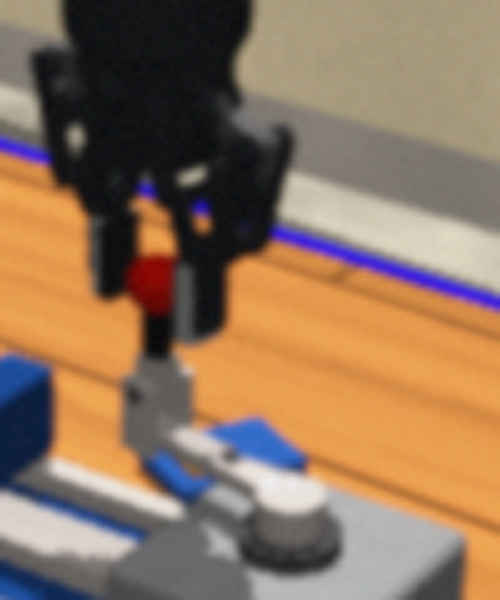

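The handle stands upright between the open fingers and the force is zero. I'll retreat straight up.

send_rows(
  rows=[
    [[-0.005,0,0],[0,0,0],65],
    [[-0.015,0,0],[0,0,0],65],
    [[-0.03,0,0],[0,0,0],65],
    [[-0.05,0,0],[0,0,0],65],
    [[-0.075,0,0],[0,0,0],65],
    [[-0.1,0,0],[0,0,0],65],
    [[-0.1,0,0],[0,0,0],65],
  ],
)

```text
t: 14.4
tool_pos: [0.6088, -0.0069, 0.2244]
orientation: [[0.012, 0.208, 0.978], [-0.002, 0.978, -0.208], [-1.0, 0.001, 0.012]]
ft_force: [1.0, 0.4, 1.7]
gripper_width: 0.0556
```

send_rows(
  rows=[
    [[0,0.04,-0.02],[0,0,0],65],
    [[0,0.08,-0.04],[0,0,0],65],
    [[0,0.12,-0.06],[0,0,0],65],
    [[0,0.16,-0.08],[0,0,0],65],
    [[0,0.2,-0.1],[0,0,0],65],
    [[0,0.24,-0.12],[0,0,0],65],
    [[0,0.24,-0.12],[0,0,0],65],
    [[0,0.24,-0.12],[0,0,0],65],
  ],
)

```text
t: 15.07
tool_pos: [0.5366, 0.257, 0.2166]
orientation: [[0.0, 0.203, 0.979], [0.001, 0.979, -0.203], [-1.0, 0.001, -0.0]]
ft_force: [-0.2, 0.6, 0.2]
gripper_width: 0.0555
```

```bash
python3 - <<'E'
from h import *
S=sense();print(S["t"],S["tool_pos"],S["ft_force"])
d=optics.read_camera("side");s=d["pixels"];t=optics.read_camera("top");T=t["pixels"]
a=red(s,(250,110,400,230));b=red(T,(200,60,420,250));print(a,b)
if a and b: print(tri(ray(d,*a[0][0]),ray(t,*b[0][0])))
im=np.hstack([T[90:280,100:400],s[110:300,130:430]]);cv2.imwrite("pics/f1.png",cv2.resize(im,(800,253),interpolation=cv2.INTER_CUBIC))
crop(T,170,120,370,230,4,"pics/f2.png")
E
```

```text
15.0667 [0.5366 0.257  0.2166] [-0.1968  0.5844  0.1535]
[(array([281.0617, 165.8148]), array([277, 161,  10,  10,  81], dtype=int32))] [(array([289.2609, 160.8478]), array([283, 155,  13,  13, 138], dtype=int32))]
(array([ 0.6057, -0.0065,  0.1594]), [np.float64(0.001145300288517744), np.float64(0.0011453002885176307)])
```

View pics/f1.png

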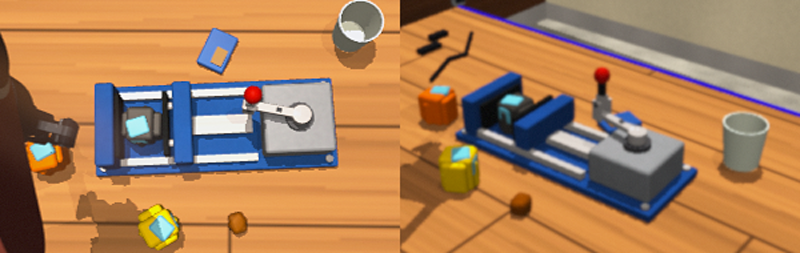

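View pics/f2.png

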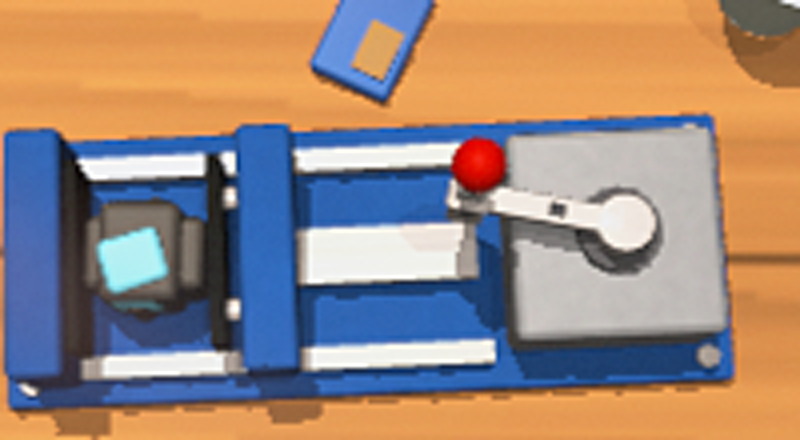

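The final pictures show the red knob at z=0.159, straight above the clevis. The stone sits between the fixed facing and the pad, the bystanders look unmoved, and the robot is clear of everything.

```bash
python3 -c "
from workcell import env
print(env.sign_off())"
```

```text
the job is handed in; nothing more can be done
None
```

I unfolded the handle to its stop, cranked it clockwise about 4.7 rad until it turned clearly heavier, let go, retreated and handed the job in at about 15 s.

**Last checks**
- **Handle:** it stands up after release, with the knob measured at z = 0.159 m (expected 0.160).
- **Stone:** it stopped moving at about 4.16 rad, and the crank went about 0.5 rad further into the pad springs.
- **Wrist force:** it read zero after I opened the fingers.
- **Bystanders:** the cup, slab and amber look unmoved in the last pictures. I did not measure their positions again.

**What disagreed or failed**
- **Fingertip height:** in the images the fingertips stood about 25 mm higher than the stated tool frame gives. The first closing caught nothing, so I regripped lower by eye and force.
- **Grip force:** two estimates of the force on the stone differ, and both lie between 12 and 45 N:
  - The rise in crank force (7.6–7.7 N against about 5.4 N free) gives about 22 N.
  - The crank travel after contact gives about 33 N.
- **Held-still reading:** the last one was 4.8 N, more than either estimate gives, probably friction or arm wind-up.

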